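# Third hand at the riveting jig

## Robot

A 6-joint arm with a two-finger parallel gripper is mounted at the origin on the work surface. World frame = base frame: x ahead of the robot, y to its left, z up, the work surface at z = 0. Lengths are in mm, angles in rad, forces in N, time in s.
With the tool pointing down it reaches from about 275 to 825 mm from the base axis. Payload 4.9 kg.
Tool frame: the origin (TCP) lies at the very end of the fingers, on their centre line; the grasp point (between the pads) lies 19 mm behind it; z points along the fingers, y is the direction in which the jaws open and shut (so a half turn about z gives the same grasp; the last joint's range is limited). The gripper opens to 85 mm and grips with 20 to 120 N. Pads are 22 mm wide; open, the fingers measure 114 mm over their backs; the gripper's body (76 mm by 85 mm) begins 54 mm behind the grasp point. The pads swing forward as they close: fully open they stand 13 mm farther back than shut.
Start: joints at [-1.312, 0.326, -0.193, 1.052, 0, 1.437], TCP at [210.54, -508.125, 231.281] pointing down, gripper open.
Joint ranges: [-2.65, 2.65], [-0.97, 1.79], [-1.3, 1.35], [-1.93, 2.1], [-1.47, 1.37], [-3.14, 3.14]. Speed limits (rad/s): [2.57, 2.57, 3.14, 3.14, 3.14, 3.14].

## Interface

Orientations are given as [roll, pitch, yaw] about the fixed x, y, z axes, in that order (R = Rz(yaw) Ry(pitch) Rx(roll)).
In Python, from bench import bot, solve_ik, imaging gives the robot as it stands. Calls block until the motion is done:
- bot.move_ptp(position, orientation): joint-space move of the TCP to a pose.
- bot.movel(position, rot=None, max_speed=150, threshold=None): straight line of the TCP; rot=None keeps the orientation; max_speed is the mean speed in mm/s. With threshold (N) it stops when the force on the tool has changed by that much, and returns True; else False.
- bot.move_j(angles): joint-space move.
- bot.grip(opening, effort=None): opening from 0.0 (shut) to 1.0 (fully open); effort is the grip in N (None keeps the last); returns when the fingers have stopped.
- bot.dwell(seconds).
- solve_ik(position, orientation): joint angles nearest the present ones, or None.
- bot.get_state(): the state.
- imaging.capture(name): name is "scene" or "top" or "wrist"; returns the picture (420x560x3 uint8, blue, green, red); there is no depth.
- imaging.camera_model(name): a dict with "K" (3x3 intrinsics, pixels), "k1" (the pictures are not rectified: a ray, as slopes to the right and down, at radius r is drawn at 1 + k1 r^2 times it, then the intrinsics apply), "position" and "rotation" of the camera in the world. Camera axes: x right, y up, looking along -z (the intrinsics and any distortion apply to the point x, -y, -z); pixel columns grow to the right and rows downward; lengths in mm; the calibration is good to about 2 mm. A picture is of the moment at which its call begins: read the wrist's pose just before it. camera_model takes no time and is no camera call; for the wrist camera it gives the pose at the moment of the call.
A pose or a line that the arm cannot do raises bot.IKError and nothing moves.
- bot.sign_off(): hands the job in, once; it reports no verdict.
The state is a dict: "t": time; "qpos": joint angles; "joint_velocities": joint speeds; "effort": joint torques, N m; "tcp_pos": TCP position; "orientation": TCP orientation; "contact_force": force on the tool from outside, world axes, zero at the start; "wrist_torque": the same for the moment, N m; "opening": opening from 0.0 (shut) to 1.0 (fully open).
Only numpy, scipy, OpenCV 4.12 (cv2) and the standard library are available. Lean on these libraries where they do the work, as an engineer would, in place of code of your own. Each camera call takes 0.05 s, during which the arm holds its last target.

## Task

Pick up the handled picking caddy, stand it on the bed of the riveting jig and press its long side squarely against the sprung backing plate, its ends in line with the ends of the plate, until the plate is pushed back about half of its travel. Keep hold of the caddy and finish while still pressing steadily like that, so that a colleague can rivet the label frame on: never drive the plate back to its hard stop, and leave the plain bin, the tape roll and the tin alone.

Things in the scene. Friction and masses are not known exactly. Their poses are not given: they have to be found in the camera images.
- handle (a point): centre of the caddy's straight wooden bar handle, 100 mm above the caddy's underside: bar 154 mm long (x), 16 mm thick (y), 22 mm high, above the caddy's middle, between two grey end uprights 40 mm wide (y), tops 111 mm above the underside; free space below and beside it. x along the bar, y across, z up
- jig: riveting jig, fixed: grey bed 220 mm (x) by 230 mm (y, -100 to +130), top 12 mm above the bench, open at -y and both ends; at +y a dark steel fence 210 mm wide, top 87 mm above the bench, the sprung plate before it. Origin on the bench surface, in line with the middle of the plate; x along the plate, +y the direction to press, z up
- plate_face (a point): centre of the front face of the sprung aluminium plate (170 mm in x, 55 mm high, 10 mm thick, lower edge 13 mm above the bench), moving with it; at rest 45 mm in +y from the jig's origin, 40.5 mm above the bench; axes as the jig's. A caddy flat against it has its handle centre 55 mm in front of it (-y)
- plate (a joint): how far the sprung plate is pushed back along the jig's +y, in m: 0 at rest, 0.030 at its hard stop, half way 0.015. The spring pushes back with about 2 N at 0, 9.5 N at half way and 17 N at 0.030 (500 N/m); friction of the caddy on the bed adds to the force the arm feels
- caddy: the caddy: loose open grey plastic box with a bar handle, 170 mm long (x) by 110 mm wide (y), walls 60 mm high, 5 mm thick, about 0.6 kg; origin at the centre of its underside, same axes as the handle point. Its two long sides are alike; either may be pressed on the plate
- bin_center (a point): centre of the bystander bin: loose plain open grey plastic bin without handle, 130 by 95 by 60 mm high, leave alone
- tape_center (a point): centre of a roll of tape lying flat, 100 mm across, 48 mm high, loose, leave alone
- tin_center (a point): centre of a closed tin of rivets, 66 mm across, 75 mm high, loose, leave alone
Not all that is in view belongs to the job. Leave any red or yellow look-alike of the caddy alone.

How it is judged:
By the outcome, as a careful person would: the job done as asked, in the order asked, and still so for the second after the job is handed in, while the arm keeps its last pose, push and grip.
It also fails if it takes over 42 s, if anything falls off the work surface, if the arm or the gripper's body presses on something with over 40 N, if the wrist force passes 120 N, or if a joint passes its speed limit or range.

## Working session

There is one attempt and no reset: what is moved stays moved. The work goes in short steps, each a Python script; the robot and the scene stay as the last script left them, time stands still between calls to the robot, and variables do not carry over. Pictures are saved under pics/ and viewed, and the job is handed in when it is done.

```bash
ls; mkdir -p pics; python3 - <<'E'
from bench import bot, solve_ik, imaging
import cv2
for n in("scene","top"):
    cv2.imwrite(f"pics/{n}0.png",imaging.capture(n)); print(n,imaging.camera_model(n))
print(bot.get_state())
E
```

```text
pics
scene {'K': array([[454.14071166,   0.        , 279.42887811],
       [  0.        , 454.14071166, 209.63080848],
       [  0.        ,   0.        ,   1.        ]]), 'k1': -0.030334188081184082, 'position': array([1413.34062569,  494.17046742, 1005.23699282]), 'rotation': array([ 0.87403471, -0.00415779,  2.21526255])}
top {'K': array([[468.93891551,   0.        , 275.57750236],
       [  0.        , 468.93891551, 209.90003361],
       [  0.        ,   0.        ,   1.        ]]), 'k1': 0.004874789992626909, 'position': array([ 470.35847501, -157.83037763, 1286.96451394]), 'rotation': array([ 0.05141997,  0.01946183, -1.58970249])}
{'t': 0.1, 'qpos': array([-1.31219679e+00,  3.26843898e-01, -1.93484553e-01,  1.05197579e+00,
        1.99070176e-05,  1.43658392e+00]), 'joint_velocities': array([ 0.00014888, -0.00262271,  0.00074843, -0.00186429, -0.00092224,
        0.00119747]), 'effort': array([ 7.94357329e-04, -4.44239402e+01,  2.63038212e+01,  7.92489824e-03,
       -1.01905948e-04,  1.14179096e-05]), 'tcp_pos': array([ 210.4119481 , -507.60990707,  230.59395278]), 'orientation': array([-3.14010096e+00, -2.21502154e-04,  3.92811762e-01]), 'contact_force': array([ 0.38187933, -0.03890851, -0.07396955]), 'wrist_torque': array([-0.00284769, -0.01465187,  0.06489431]), 'opening': 0.9962250042301928}
```

View pics/scene0.png

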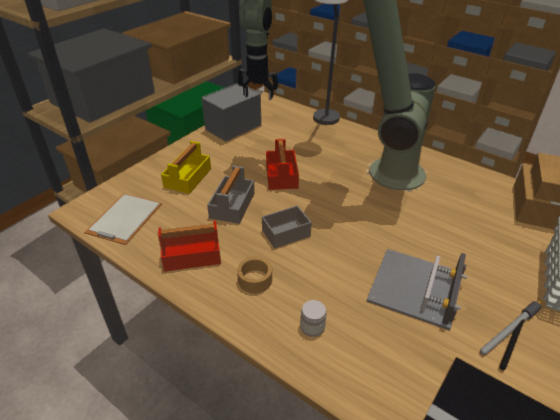

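View pics/top0.png

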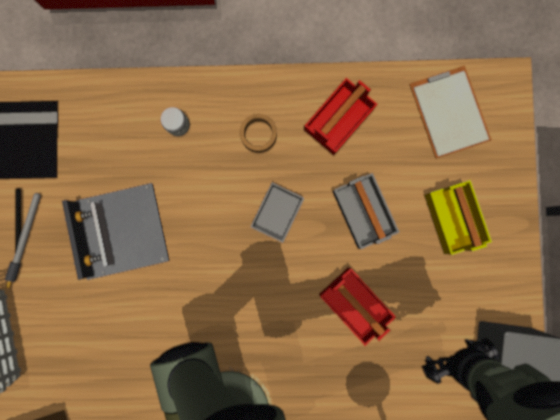

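The top view shows the grey caddy near (365,211), with its handle bar running from about (357,180) to (375,240). The jig is near (117,231), with its plate at about x=98. The bin is near (277,211), tape (258,133), tin (174,122). I'll enlarge these areas next.

```bash
cat > h.py <<'E'
import numpy as np, cv2
from scipy.spatial.transform import Rotation as Ro
from bench import bot, solve_ik, imaging
def cm(n): 
    m=imaging.camera_model(n); return m,Ro.from_euler('xyz',m['rotation']).as_matrix()
def rays(px,m):
    px=np.asarray(px,float).reshape(-1,1,2)
    d=np.array([m['k1'],0,0,0,0.])
    u=cv2.undistortPoints(px,m['K'],d).reshape(-1,2)
    r=np.c_[u[:,0],-u[:,1],-np.ones(len(u))]
    return r@Ro.from_euler('xyz',m['rotation']).as_matrix().T
def onplane(px,z,m):
    r=rays(px,m); p=m['position']; return p+r*((z-p[2])/r[:,2])[:,None]
def proj(P,m):
    R=Ro.from_euler('xyz',m['rotation']).as_matrix()
    c=(np.atleast_2d(P)-m['position'])@R
    c=c*[1,-1,-1]
    q,_=cv2.projectPoints(c.reshape(-1,1,3),np.zeros(3),np.zeros(3),m['K'],np.array([m['k1'],0,0,0,0.]))
    return q.reshape(-1,2)
E
python3 - <<'E'
from h import *
im=cv2.imread('pics/top0.png')
cv2.imwrite('pics/c1.png',cv2.resize(im[165:260,230:410],None,fx=4.4,fy=4.4,interpolation=cv2.INTER_CUBIC))
cv2.imwrite('pics/c2.png',cv2.resize(im[175:285,55:180],None,fx=5,fy=5,interpolation=cv2.INTER_CUBIC))
m,_=cm('top'); print(proj(np.array([[210,-508,231],[0,0,0]]),m)); ms,_=cm('scene');print(proj(np.array([[210,-508,231],[0,0,0]]),ms))
E
```

```text
[[445.99101007 349.342094  ]
 [229.57676237 410.08715175]]
[[257.66346663 100.0077157 ]
 [396.54701106 172.3474633 ]]
```

View pics/c1.png

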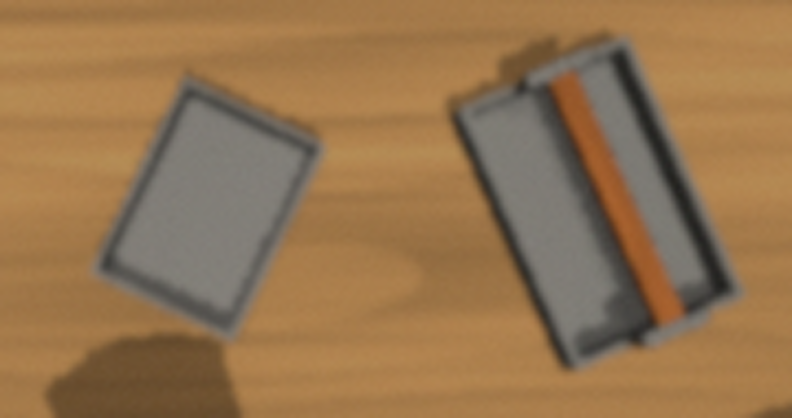

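View pics/c2.png

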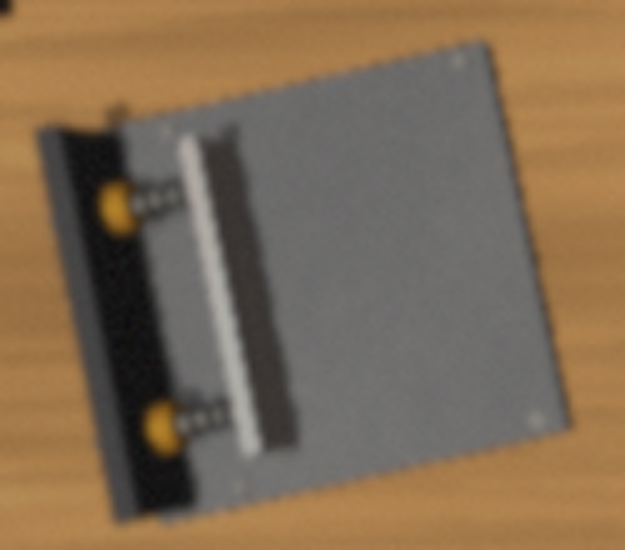

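Crop c1 shows the caddy's rim corners at about (458,112), (628,40), (740,292) and (572,365), with its bar running from (565,75) to (670,318). Crop c2 shows the bed's front corners at (485,40) and (572,428). The plate's top front edge runs from about (198,135) to (262,452). I'll convert these to positions.

```bash
cat > meas.py <<'E'
from h import *
im=cv2.imread('pics/top0.png'); m,_=cm('top')
c1=lambda p:(np.array(p,float)+.5)/4.4-.5+[230,165]
c2=lambda p:(np.array(p,float)+.5)/5-.5+[55,175]
yaw=lambda a,b:np.degrees(np.arctan2(b[1]-a[1],b[0]-a[0]))
rim=onplane(c1([(458,112),(628,40),(740,292),(572,365)]),60,m)
print('rim',rim.round(1),rim.mean(0).round(1),[np.linalg.norm(rim[i]-rim[(i+1)%4]).round(1) for i in range(4)], yaw(rim[2],rim[1]),yaw(rim[3],rim[0]))
hsv=cv2.cvtColor(im,cv2.COLOR_BGR2HSV)
mask=cv2.inRange(hsv,(4,130,60),(14,255,255)); roi=np.zeros_like(mask); roi[170:250,335:400]=255; mask&=roi
mask=np.where(cv2.connectedComponentsWithStats(mask)[1]==1+np.argmax(cv2.connectedComponentsWithStats(mask)[2][1:,4]),255,0).astype('uint8')
r=cv2.minAreaRect(cv2.findContours(mask,0,2)[0][0]); print(r)
b=onplane(cv2.boxPoints(r),111,m); print('bar',b.round(1),b.mean(0).round(1),[np.linalg.norm(b[i]-b[(i+1)%4]).round(1) for i in range(4)],[yaw(b[i],b[(i+1)%4]) for i in (0,1)])
bed=onplane(c2([(485,40),(572,428),(165,520)]),12,m); print('bed',bed.round(1),np.linalg.norm(bed[0]-bed[1]),np.linalg.norm(bed[2]-bed[1]),yaw(bed[1],bed[0]))
pl=onplane(c2([(199,135),(262,452)]),68,m); print('plate top front',pl.round(1),pl.mean(0).round(1),np.linalg.norm(pl[0]-pl[1]),yaw(pl[1],pl[0]))
fe=onplane(c2([(40,130),(118,520)]),87,m); print('fence back',fe.round(1),fe.mean(0),np.linalg.norm(fe[0]-fe[1]),yaw(fe[1],fe[0]))
for n,p,z in(('bin',c1((208,208)),60),('tape',(258,133),48),('tin',(173,121),75)): print(n,onplane(p,z,m).round(0))
E
python3 meas.py
```

```text
rim [[ 582.9 -288.4   60. ]
 [ 623.8 -390.4   60. ]
 [ 472.8 -451.9   60. ]
 [ 431.6 -351.8   60. ]] [ 527.8 -370.6   60. ] [np.float64(109.9), np.float64(163.1), np.float64(108.3), np.float64(164.1)] 22.144355711161687 22.72311134154846
((369.1919860839844, 209.91012573242188), (60.04533004760742, 7.361141681671143), 64.9164047241211)
bar [[ 591.8 -332.   111. ]
 [ 599.3 -348.9  111. ]
 [ 461.9 -408.2  111. ]
 [ 454.4 -391.5  111. ]] [ 526.9 -370.1  111. ] [np.float64(18.5), np.float64(149.7), np.float64(18.4), np.float64(149.7)] [np.float64(-66.02458301012658), np.float64(-156.6363321995962)]
bed [[618.2 204.6  12. ]
 [405.3 158.1  12. ]
 [359.5 380.8  12. ]] 217.94192789179348 227.35243862480488 12.299870844598479
plate top front [[564.8 339.6  68. ]
 [398.6 306.4  68. ]] [481.7 323.   68. ] 169.4594693443144 11.306657791717294
fence back [[567.6 414.6  87. ]
 [366.4 373.4  87. ]] [467.00581163 393.97480706  87.        ] 205.3617812062452 11.581218500154439
bin [[ 529. -138.   60.]]
tape [[741. -92.  48.]]
tin [[772. 129.  75.]]
```

Sizes agree: rim 109×164, bar 150×18, bed 218×227 and plate 169, each slightly small, as expected from blurred edges. The caddy sits at about (527,-370) with yaw 23°, and the jig's yaw is about 12°. I'll hover over the caddy and check with the wrist camera.

```bash
python3 - <<'E'
from h import *
for y in (23,203,-157,11.8,191.8,-168.2):
    for p in ((527,-370.3,220),(485,280,200)):
        q=solve_ik(p,[np.pi,0,np.radians(y)]); print(y,p,None if q is None else np.round(q,2))
bot.move_ptp([527,-370.3,230],[np.pi,0,np.radians(23)])
bot.dwell(.2)
m,_=cm('wrist'); im=imaging.capture('wrist'); cv2.imwrite('pics/w1.png',im); 
import pickle; pickle.dump(m,open('w1.pkl','wb')); print(m)
s=bot.get_state(); print(s['t'],s['qpos'],s['tcp_pos'],s['orientation'],s['contact_force'])
print(proj([[527,-370.3,100]],m))
E
```

```text
23 (527, -370.3, 220) [-0.73  0.51  0.06  1.12  0.    2.01]
23 (485, 280, 200) [ 0.39  0.37 -0.22  0.99  0.    3.13]
203 (527, -370.3, 220) [-0.73  0.51  0.06  1.12  0.   -1.13]
203 (485, 280, 200) [ 0.39  0.37 -0.22  0.99  0.   -0.01]
-157 (527, -370.3, 220) [-0.73  0.51  0.06  1.12  0.   -1.13]
-157 (485, 280, 200) [ 0.39  0.37 -0.22  0.99  0.   -0.01]
11.8 (527, -370.3, 220) [-0.73  0.51  0.06  1.12  0.    2.21]
11.8 (485, 280, 200) [ 0.39  0.37 -0.22  0.99  0.   -2.96]
191.8 (527, -370.3, 220) [-0.73  0.51  0.06  1.12  0.   -0.93]
191.8 (485, 280, 200) [ 0.39  0.37 -0.22  0.99  0.    0.19]
-168.2 (527, -370.3, 220) [-0.73  0.51  0.06  1.12  0.   -0.93]
-168.2 (485, 280, 200) [ 0.39  0.37 -0.22  0.99  0.    0.19]
{'K': array([[289.36323837,   0.        , 278.93911966],
       [  0.        , 289.36323837, 213.42982618],
       [  0.        ,   0.        ,   1.        ]]), 'k1': 0.00515646675810242, 'position': array([ 595.22868445, -340.96773778,  374.18120384]), 'rotation': array([-2.97089335e-01,  8.77616190e-04, -1.17151276e+00])}
1.65 [-7.28975415e-01  5.04159004e-01  7.78860464e-02  1.14438197e+00
 -7.55980342e-05  2.01304166e+00] [ 526.16794437 -371.25932161  230.163627  ] [3.14143251e+00 7.81119277e-06 3.99575573e-01] [ 0.06711798 -0.18905744  0.9082126 ]
[[279.6944928  204.00049208]]
```

View pics/w1.png

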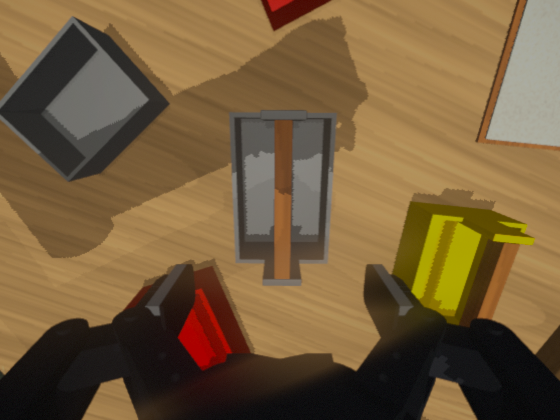

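The wrist view shows the bar upright in the picture, from about (284,118) to (283,280). The fingers sit symmetrically to either side of it. Next I'll measure the bar centre and yaw, then grasp with the half-turned wrist so joint 6 has room at the jig.

```bash
python3 - <<'E'
from h import *
import pickle
m=pickle.load(open('w1.pkl','rb')); im=cv2.imread('pics/w1.png'); hsv=cv2.cvtColor(im,cv2.COLOR_BGR2HSV)
mask=cv2.inRange(hsv,(4,110,40),(14,255,255)); roi=np.zeros_like(mask); roi[118:300,262:305]=255; mask&=roi
c=[]
for v in range(130,276,4):
    u=np.where(mask[v])[0]
    if 8<len(u)<30: c.append((u.mean(),v,len(u)))
c=np.array(c); print(len(c),c[:,2].round(0)); 
P=onplane(c[:,:2],111,m)
k=np.polyfit(P[:,0],P[:,1],1); yaw=np.degrees(np.arctan(k[0])); print('yaw',yaw)
ends=onplane([(284,121),(282.5,279)],111,m); print(ends, np.linalg.norm(ends[0]-ends[1]), ends.mean(0)); x=527.; print('y at x=527',np.polyval(k,x))
rim=onplane([(231,114),(335,114),(327,263),(236,263)],60,m); print(rim.round(1),rim.mean(0))
E
```

```text
37 [17. 17. 17. 17. 17. 17. 17. 17. 17. 17. 17. 17. 16. 16. 16. 16. 16. 17.
 18. 17. 17. 17. 17. 17. 17. 17. 17. 17. 17. 17. 16. 17. 18. 18. 14. 16.
 16.]
yaw 22.401405421718923
[[ 599.73785411 -343.57145823  111.        ]
 [ 457.76231155 -402.66995687  111.        ]] 153.784548074933 [ 528.75008283 -373.12070755  111.        ]
y at x=527 -372.94284287193614
[[ 585.7 -291.2   60. ]
 [ 627.2 -389.6   60. ]
 [ 471.7 -455.3   60. ]
 [ 429.3 -354.9   60. ]] [ 528.47651076 -372.75208004   60.        ]
```

The wrist and top views agree to about 3 mm, and the bar length of 153.8 mm matches. Grasping.

```bash
python3 - <<'E'
from h import *
O=[np.pi,0,np.radians(22.6-180)]
bot.move_ptp([528.2,-372.2,200],O)
print(bot.movel([528.2,-372.2,81],O,max_speed=100,threshold=15))
s=bot.get_state();print(s['t'],s['tcp_pos'],s['orientation'],s['contact_force'])
bot.grip(0.0,effort=100)
s=bot.get_state();print(s['t'],s['tcp_pos'],s['opening'],s['contact_force'],s['wrist_torque'])
print(bot.movel([528.2,-372.2,200],O,max_speed=100)); bot.dwell(.2)
s=bot.get_state();print(s['t'],s['tcp_pos'],s['opening'],s['contact_force'],s['wrist_torque'])
for n in('wrist','scene'): cv2.imwrite(f'pics/{n}2.png',imaging.capture(n))
import pickle; pickle.dump(imaging.camera_model('wrist'),open('w2.pkl','wb'))
E
```

```text
False
5.6333 [ 528.69737651 -372.59837176   81.79758494] [-3.14030927e+00  6.35304832e-04 -2.74712395e+00] [ 0.41871049 -0.40375079  0.53753922]
6.275 [ 528.4355732  -372.61705273   81.15527369] 0.17193563809159976 [ 1.17696528 -1.58580708 -0.42237692] [-0.24450947 -0.07203489  0.03256382]
False
7.8167 [ 527.98444516 -372.01655762  199.39591167] 0.17282935163283414 [ 0.39519596  0.44525409 -4.4583387 ] [ 0.01470218 -0.07090168 -0.02789047]
```

View pics/wrist2.png

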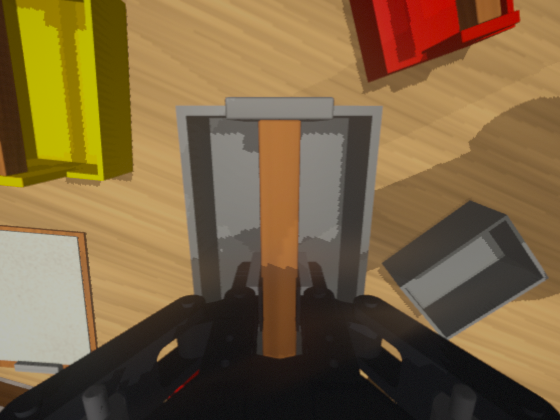

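View pics/scene2.png

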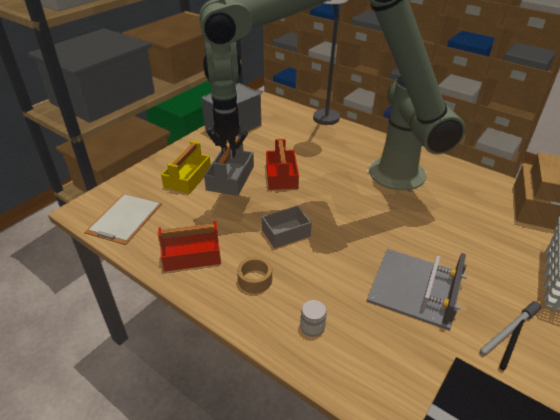

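The caddy is held, with the bar between the pads and the bin and look-alikes untouched. The bar's far end meets the upright at about (280,119), and the rim corners are at (177,106) and (381,106). From these I'll get the caddy's offset in the grasp.

```bash
python3 - <<'E'
from h import *
import pickle
m=pickle.load(open('w2.pkl','rb')); t=np.array([527.98,-372.02,199.4]); R=Ro.from_euler('xyz',[np.pi,0,np.radians(22.6-180)]).as_matrix()
e=onplane([(280,119),(279,99)],t[2]+30,m); print('bar end, upright outer in tool',((e-t)@R).round(1))
r=onplane([(177,106),(381,106)],t[2]-21,m); print('rim in tool',((r-t)@R).round(1)); print(np.linalg.norm(r[0]-r[1]))
k=onplane([(197,295),(366,297)],t[2]-21,m); print(((k-t)@R).round(1))
E
```

```text
bar end, upright outer in tool [[ 75.8   1.5 -30. ]
 [ 82.8   1.1 -30. ]]
rim in tool [[ 83.3 -53.4  21. ]
 [ 83.3  55.9  21. ]]
109.28271266952733
[[-32.5 -52.3  21. ]
 [-34.2  58.2  21. ]]
```

```bash
cat >> h.py <<'E'
JO=np.array([490.8,278.9]); JY=11.7
def jp(x,y,z,yaw=None):
    a=np.radians(JY if yaw is None else yaw); return [JO[0]+x*np.cos(a)-y*np.sin(a),JO[1]+x*np.sin(a)+y*np.cos(a),z]
def jo(): return [np.pi,0,np.radians(JY-180)]
def injig(p):
    a=np.radians(JY); d=np.atleast_2d(p)[:,:2]-JO; return np.c_[d@[np.cos(a),np.sin(a)],d@[-np.sin(a),np.cos(a)]]
E
python3 - <<'E'
from h import *
bot.movel([527.98,-372.02,245],max_speed=150)
bot.move_ptp(jp(0,-75,225),jo()); bot.dwell(.2)
s=bot.get_state();print(s['t'],s['qpos'].round(2),s['tcp_pos'],s['orientation'],s['contact_force'])
import pickle; pickle.dump((s['tcp_pos'],imaging.camera_model('wrist')),open('w3.pkl','wb'))
for n in('wrist','top'): cv2.imwrite(f'pics/{n}3.png',imaging.capture(n))
E
```

```text
10.6417 [ 0.25  0.32 -0.21  1.03 -0.    0.05] [506.40299335 204.82260534 224.97378392] [-3.14149121e+00  6.47136408e-05 -2.93858983e+00] [-0.42550367  0.54106948 -6.30614768]
```

View pics/wrist3.png

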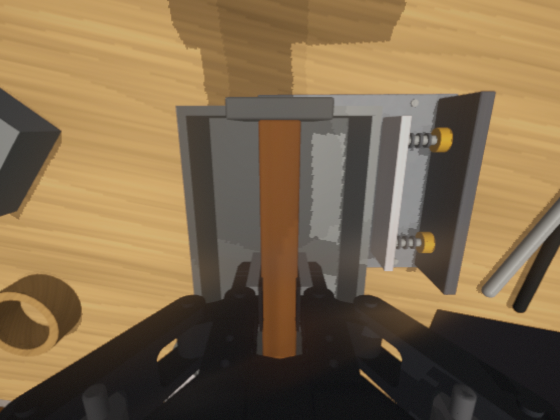

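View pics/top3.png

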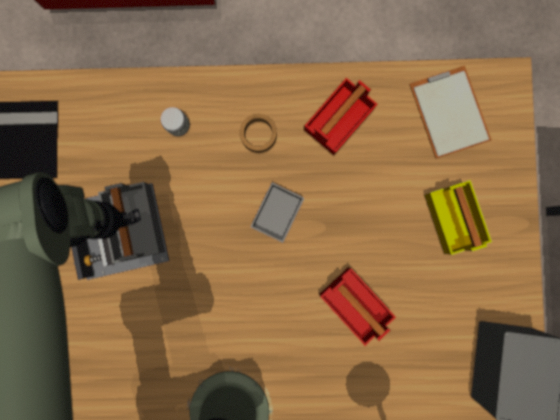

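The wrist view shows the whole plate: its top runs from about (405,117) to (390,270), to the right of the caddy. I'll zoom in for its exact edges.

```bash
python3 - <<'E'
import cv2
im=cv2.imread('pics/wrist3.png')
cv2.imwrite('pics/c3.png',cv2.resize(im[90:290,350:500],None,fx=3,fy=3,interpolation=cv2.INTER_CUBIC))
E
```

```text
(no output)
```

View pics/c3.png

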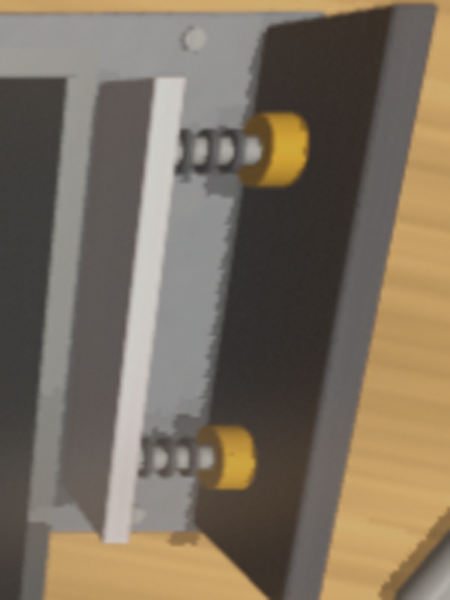

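Crop c3 shows the plate's top front corners at (155,79) and (105,542), the back corners at (185,79) and (129,542), and the fence's top outer edge from (435,5) to about (318,600).

```bash
python3 - <<'E'
from h import *
import pickle
t,m=pickle.load(open('w3.pkl','rb'))
c=lambda p:(np.array(p,float)+.5)/3-.5+[350,90]
P=onplane(c([(155,79),(105,542),(185,79),(129,542)]),68,m); f=P[:2]
yaw=lambda a,b:np.degrees(np.arctan2(b[1]-a[1],b[0]-a[0]))
print(P.round(1),np.linalg.norm(f[0]-f[1]),np.linalg.norm(P[0]-P[2]),yaw(f[0],f[1]),yaw(P[2],P[3]),f.mean(0)); print('in jig',injig(f.mean(0)))
F=onplane(c([(390,5),(435,5)]),87,m);print('fence',injig(F))
E2=onplane([(177,107),(372,116),(380,107)],t[2]-21,m);a=np.radians(JY)
print('rim rel tool in jig axes',(injig(E2)-injig(t)).round(1))
E
```

```text
[[401.2 307.9  68. ]
 [566.6 343.7  68. ]
 [399.3 317.5  68. ]
 [564.7 352.7  68. ]] 169.2201298186535 9.837590555835671 12.210263859110086 12.008876882612427 [483.91697353 325.7827545   68.        ]
in jig [[ 2.76721046 47.30445296]]
fence [[-102.14992452  106.71568045]
 [-102.09609016  120.16592328]]
rim rel tool in jig axes [[-83.2 -53. ]
 [-78.5  51.8]
 [-83.   55.7]]
```

The plate measures 169.2 × 9.8 mm, which checks out, with yaw 12.1°. The two cameras differ by about 2.5 mm. The wrist view sees caddy and plate together, so I'll take the lateral alignment from it and find the contact by touch. Lowering onto the bed in front of the plate.

```bash
sed -i 's/JY=11.7/JY=12.0/' h.py; sed -i 's/JO=np.array(.*); JY/JO=np.array([491.2,280.0]); JY/' h.py
python3 - <<'E'
from h import *
# wrist-based plate centre & desired tool x
print(injig([483.9,325.8]), injig([481.7,323.0]))
X=0.7
bot.movel(jp(X,-30,130),jo(),max_speed=120); bot.movel(jp(X,-30,100),max_speed=60); bot.dwell(.2)
s=bot.get_state();print(s['t'],injig(s['tcp_pos']),s['tcp_pos'][2],s['contact_force'])
print(bot.movel(jp(X,-30,91),max_speed=15,threshold=4)); bot.dwell(.2)
s=bot.get_state();print(s['t'],injig(s['tcp_pos']),s['tcp_pos'][2],s['contact_force'],s['wrist_torque'],s['orientation'])
import pickle; pickle.dump((s['tcp_pos'],imaging.camera_model('wrist')),open('w4.pkl','wb'))
for n in('wrist','top','scene'): cv2.imwrite(f'pics/{n}4.png',imaging.capture(n))
im=cv2.imread('pics/top4.png'); cv2.imwrite('pics/c4.png',cv2.resize(im[175:285,55:180],None,fx=5,fy=5,interpolation=cv2.INTER_CUBIC))
im=cv2.imread('pics/scene4.png'); cv2.imwrite('pics/c4s.png',cv2.resize(im[210:340,350:490],None,fx=4,fy=4,interpolation=cv2.INTER_CUBIC))
E
```

```text
[[ 2.38187795 46.31691546]] [[-0.3521995  44.03550789]]
12.625 [[  1.09018533 -29.93198141]] 100.41949848773919 [ 0.49710908 -0.21094756 -5.11446781]
True
13.3083 [[  0.69702838 -30.2756687 ]] 92.98775818209468 [ 0.88522069 -0.93920515  6.17626067] [ 0.0139195  -0.09639461  0.0021088 ] [-3.14108782e+00 -5.88822150e-05 -2.93236579e+00]
```

View pics/wrist4.png

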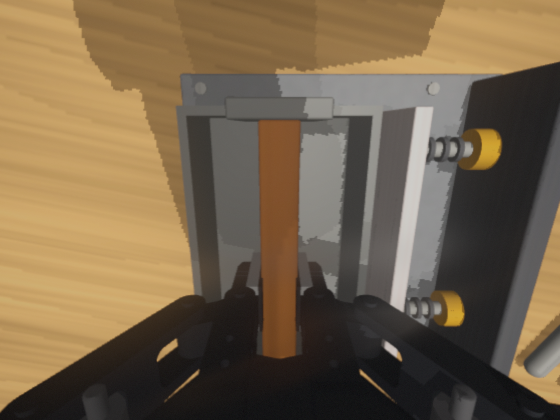

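View pics/c4s.png

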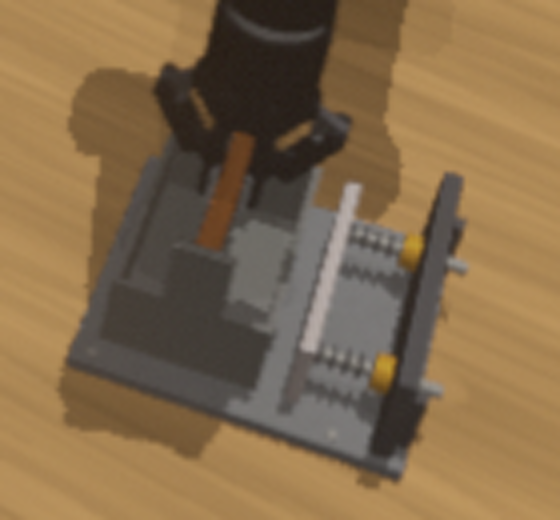

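View pics/c4.png

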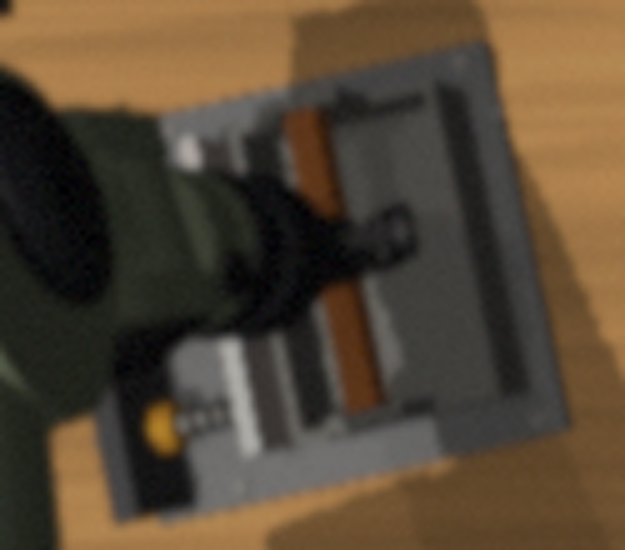

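The caddy stands on the bed with an even gap to the plate. In the wrist view the plate's near top corner is at about (415,108), close to the caddy's rim corner at (382,107). I'll zoom to compare the ends.

```bash
python3 - <<'E'
import cv2
im=cv2.imread('pics/wrist4.png')
cv2.imwrite('pics/c5.png',cv2.resize(im[90:140,345:445],None,fx=8,fy=8,interpolation=cv2.INTER_CUBIC))
E
```

```text
(no output)
```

View pics/c5.png

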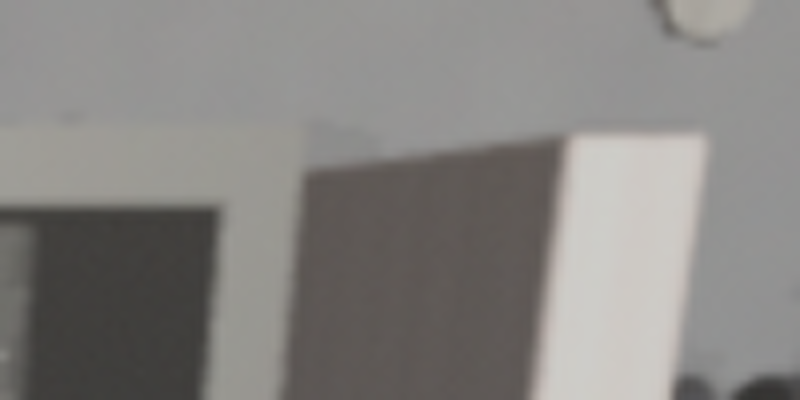

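In crop c5 the rim corner is at (302,122), and the plate's top corners are at (567,135) and (707,134).

```bash
python3 - <<'E'
from h import *
import pickle
t,m=pickle.load(open('w4.pkl','rb'))
c=lambda p:(np.array(p,float)+.5)/8-.5+[345,90]
print('rim',injig(onplane(c([(302,122),(283,398)]),72,m)),'plate',injig(onplane(c([(567,135),(707,134),(530,398)]),68,m)), t)
# long edges
im=cv2.imread('pics/wrist4.png')
print('rim long edge',injig(onplane([(382.5,105.5),(368.5,290)],72,m)))
cv2.imwrite('pics/c6.png',cv2.resize(im[95:330,345:445],None,fx=2.5,fy=2.5,interpolation=cv2.INTER_CUBIC))
E
```

```text
rim [[-83.45690786  26.37286707]
 [-65.59590469  26.94295979]] plate [[-82.83867218  45.92959478]
 [-82.88349472  55.48665266]
 [-65.38710844  45.74522162]] [498.17646211 250.53084765  92.98775818]
rim long edge [[-83.11240128  26.50935427]
 [ 29.13919259  29.17068616]]
```

View pics/c6.png

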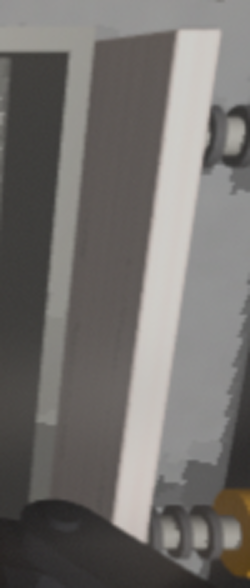

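```bash
python3 - <<'E'
from h import *
import pickle
t,m=pickle.load(open('w4.pkl','rb'))
im=cv2.imread('pics/wrist4.png').astype(float)
g=im.sum(2)
# rim outer edge: strongest drop (light rim -> dark plate face); plate top front: strongest rise
R,P=[],[]
for v in range(118,280,3):
    row=cv2.GaussianBlur(np.diff(g[v])[None],(3,1),0)[0]
    ur=383-(v-105)*14/185; up=416-(v-108)*25/200
    w=np.arange(int(ur-5),int(ur+6)); k=row[w]; R.append((w[np.argmin(k)]+.5,v))
    w=np.arange(int(up-5),int(up+6)); k=row[w]; P.append((w[np.argmax(k)]+.5,v))
for n,L,z in(('rim',R,72),('plate',P,68)):
    Q=injig(onplane(L,z,m)); k=np.polyfit(Q[:,0],Q[:,1],1)
    r=Q[:,1]-np.polyval(k,Q[:,0]); ok=abs(r)<1.5; k=np.polyfit(Q[ok,0],Q[ok,1],1); print(n,ok.sum(),np.degrees(np.arctan(k[0])),k[1],np.std(r[ok]))
E
```

```text
rim 54 -0.05549481602416627 26.69000828718615 0.1824452061680238
plate 54 -0.13371219173621327 45.71463284078541 0.17394759015288516
```

The rim and plate are parallel within 0.1°, their ends are within 0.6 mm, and the gap is 19.0 mm. Next I'll ease the down-force a little and approach in small steps, logging force against position.

```bash
python3 - <<'E'
from h import *
X=0.7
a=np.radians(JY)
def rep(l):
    s=bot.get_state(); f=s['contact_force']; j=injig(s['tcp_pos'])[0]
    print(l,'t%.2f'%s['t'],'x %.2f y %.2f z %.2f'%(j[0],j[1],s['tcp_pos'][2]),'Fy %.2f Fx %.2f Fz %.2f'%(-f[0]*np.sin(a)+f[1]*np.cos(a),f[0]*np.cos(a)+f[1]*np.sin(a),f[2]),'T',s['wrist_torque'].round(2),s['orientation'].round(4))
rep('0')
z=93.3
bot.movel(jp(X,-30,z),max_speed=10); bot.dwell(.1); rep('lift')
bot.movel(jp(X,-16,z),max_speed=30,threshold=15); bot.dwell(.1); rep('app')
for y in np.arange(-14,-5.9,1):
    bot.movel(jp(X,y,z),max_speed=15); bot.dwell(.1); rep('%.0f'%y)
E
```

```text
0 t13.46 x 0.70 y -30.30 z 92.97 Fy -1.96 Fx 0.50 Fz 5.85 T [ 0.02 -0.08 -0.05] [-3.1410e+00 -1.0000e-04 -2.9324e+00]
lift t13.94 x 0.66 y -30.03 z 93.14 Fy -1.06 Fx 0.83 Fz -0.32 T [ 0.   -0.27 -0.09] [-3.1408 -0.0036 -2.9322]
app t14.66 x 0.52 y -15.48 z 93.11 Fy 0.69 Fx 0.03 Fz -2.99 T [ 0.46 -0.16  0.1 ] [ 3.1412 -0.0038 -2.9316]
-14 t15.04 x 0.51 y -14.17 z 93.22 Fy -1.05 Fx -0.54 Fz -2.27 T [-0.07 -0.13 -0.06] [-3.1406 -0.0039 -2.9323]
-13 t15.39 x 0.65 y -12.99 z 93.24 Fy -1.76 Fx 0.44 Fz -2.24 T [-0.1  -0.21 -0.07] [-3.1409 -0.0036 -2.9322]
-12 t15.74 x 0.71 y -11.85 z 93.25 Fy -0.49 Fx 0.26 Fz -3.46 T [ 0.07 -0.2  -0.02] [-3.1412 -0.0035 -2.932 ]
-11 t16.09 x 0.68 y -11.06 z 93.27 Fy -0.51 Fx -0.18 Fz -3.01 T [-0.16 -0.19 -0.05] [-3.1408 -0.0035 -2.9322]
-10 t16.44 x 0.64 y -10.40 z 93.31 Fy -3.12 Fx -1.04 Fz -3.32 T [-0.71 -0.22 -0.07] [-3.1401 -0.0036 -2.9324]
-9 t16.79 x 0.69 y -9.18 z 93.33 Fy -5.00 Fx -1.46 Fz -1.08 T [-0.9  -0.21 -0.11] [-3.1405 -0.0035 -2.9323]
-8 t17.14 x 0.66 y -8.10 z 93.31 Fy -4.94 Fx -0.66 Fz -1.85 T [-0.94 -0.24 -0.07] [-3.1407 -0.0035 -2.9322]
-7 t17.49 x 0.68 y -7.15 z 93.32 Fy -4.66 Fx -0.71 Fz -0.36 T [-1.06 -0.23 -0.17] [-3.1405 -0.0035 -2.9322]
-6 t17.84 x 0.68 y -6.31 z 93.34 Fy -5.14 Fx -1.09 Fz -0.79 T [-1.12 -0.23 -0.08] [-3.1403 -0.0035 -2.9323]
```

Contact came at about y=-10.7, where Fy steps by about 3 N, matching the wrist estimate of -11.2. Pressing on to about 14 mm, then checking with images.

```bash
cat >> h.py <<'E'
def rep(l):
    a=np.radians(JY)
    F=[]
    for _ in range(5):
        s=bot.get_state(); F.append(s['contact_force']); bot.dwell(.05)
    f=np.mean(F,0); j=injig(s['tcp_pos'])[0]
    print(l,'t%.2f'%s['t'],'x %.2f y %.2f z %.2f'%(j[0],j[1],s['tcp_pos'][2]),'Fy %.2f Fx %.2f Fz %.2f'%(-f[0]*np.sin(a)+f[1]*np.cos(a),f[0]*np.cos(a)+f[1]*np.sin(a),f[2]),'T',s['wrist_torque'].round(2),s['orientation'].round(4),s['opening'].round(3))
E
python3 - <<'E'
from h import *
X=0.7;z=93.05
for y in (-3,0,3):
    bot.movel(jp(X,y,z),max_speed=15); rep(y)
s=bot.get_state()
import pickle; pickle.dump((s['tcp_pos'],imaging.camera_model('wrist')),open('w5.pkl','wb'))
for n in('wrist','top','scene'): cv2.imwrite(f'pics/{n}5.png',imaging.capture(n))
im=cv2.imread('pics/scene5.png'); cv2.imwrite('pics/c7s.png',cv2.resize(im[210:340,350:490],None,fx=4,fy=4,interpolation=cv2.INTER_CUBIC))
im=cv2.imread('pics/wrist5.png'); cv2.imwrite('pics/c7.png',cv2.resize(im[90:310,345:545],None,fx=2.7,fy=2.7,interpolation=cv2.INTER_CUBIC))
E
```

```text
Traceback (most recent call last):
  File "h.py", line 32, in rep
    print(l,'t%.2f'%s['t'],'x %.2f y %.2f z %.2f'%(j[0],j[1],s['tcp_pos'][2]),'Fy %.2f Fx %.2f Fz %.2f'%(-f[0]*np.sin(a)+f[1]*np.cos(a),f[0]*np.cos(a)+f[1]*np.sin(a),f[2]),'T',s['wrist_torque'].round(2),s['orientation'].round(4),s['opening'].round(3))
                                                                                                                                                                                                                                     ^^^^^^^^^^^^^^^^^^
AttributeError: 'float' object has no attribute 'round'
```

```bash
sed -i "s/s\['opening'\].round(3)/round(s['opening'],3)/" h.py
python3 - <<'E'
from h import *
X=0.7;z=93.05
rep(-3)
for y in (0,3):
    bot.movel(jp(X,y,z),max_speed=15); rep(y)
s=bot.get_state()
import pickle; pickle.dump((s['tcp_pos'],imaging.camera_model('wrist')),open('w5.pkl','wb'))
for n in('wrist','top','scene'): cv2.imwrite(f'pics/{n}5.png',imaging.capture(n))
im=cv2.imread('pics/scene5.png'); cv2.imwrite('pics/c7s.png',cv2.resize(im[210:340,350:490],None,fx=4,fy=4,interpolation=cv2.INTER_CUBIC))
im=cv2.imread('pics/wrist5.png'); cv2.imwrite('pics/c7.png',cv2.resize(im[90:310,345:545],None,fx=2.7,fy=2.7,interpolation=cv2.INTER_CUBIC))
E
```

```text
-3 t18.64 x 0.71 y -4.00 z 93.38 Fy -7.85 Fx -1.48 Fz 1.55 T [-1.57 -0.15 -0.04] [-3.1388 -0.0033 -2.9326] 0.171
0 t19.24 x 0.74 y -1.42 z 93.45 Fy -8.31 Fx -1.57 Fz 2.59 T [-1.87 -0.17 -0.04] [-3.1378 -0.0032 -2.9328] 0.172
3 t19.84 x 0.73 y 1.11 z 93.52 Fy -10.21 Fx -2.03 Fz 3.24 T [-2.12 -0.22 -0.07] [-3.1368 -0.0032 -2.9331] 0.172
```

View pics/c7.png

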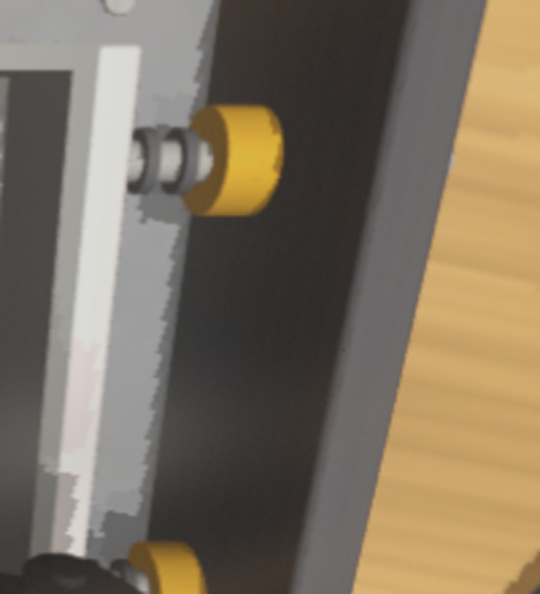

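View pics/c7s.png

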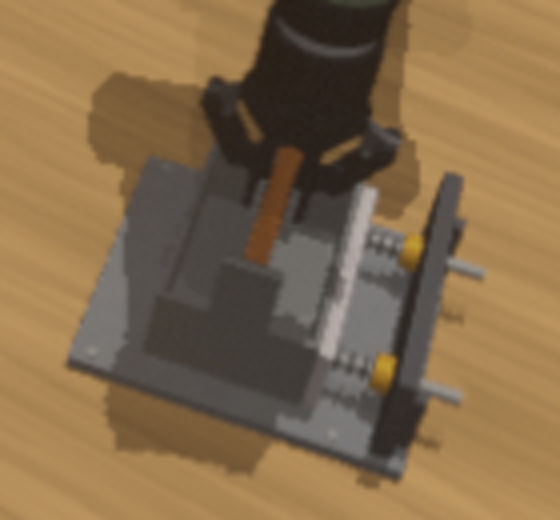

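The caddy lies flat on the plate with the ends in line. The TCP has travelled 11.8 mm since contact, and the force of 10.2 N fits spring plus friction. Arm compliance leaves about 0.3° of tilt. I'll command the orientation explicitly with a small compensation and go to half travel.

```bash
python3 - <<'E'
from h import *
X=0.7;z=92.9
o=[np.pi-0.006,0.0,np.radians(JY-180)+.001]
for y in (5,6.4):
    bot.movel(jp(X,y,z),o,max_speed=12); rep(y)
s=bot.get_state()
for _ in range(3):
    y+=np.clip(4.1-injig(s['tcp_pos'])[0,1],-1.5,1.5)
    bot.movel(jp(X,y,z),o,max_speed=10); rep(round(y,2)); s=bot.get_state()
import pickle; pickle.dump((s['tcp_pos'],imaging.camera_model('wrist')),open('w6.pkl','wb'))
for n in('wrist','top','scene'): cv2.imwrite(f'pics/{n}6.png',imaging.capture(n))
im=cv2.imread('pics/top6.png'); cv2.imwrite('pics/c8t.png',cv2.resize(im[175:285,55:180],None,fx=5,fy=5,interpolation=cv2.INTER_CUBIC))
im=cv2.imread('pics/wrist6.png'); cv2.imwrite('pics/c8.png',cv2.resize(im[90:310,345:545],None,fx=2.7,fy=2.7,interpolation=cv2.INTER_CUBIC))
E
```

```text
5 t20.56 x 0.80 y 2.49 z 93.31 Fy -11.44 Fx -1.95 Fz 3.18 T [-2.51 -0.18 -0.04] [ 3.1410e+00  3.0000e-04 -2.9325e+00] 0.171
6.4 t21.07 x 0.77 y 3.60 z 93.34 Fy -12.51 Fx -1.63 Fz 4.14 T [-2.7  -0.24 -0.05] [-3.1415e+00  3.0000e-04 -2.9327e+00] 0.169
6.92 t21.57 x 0.80 y 3.88 z 93.42 Fy -12.81 Fx -1.56 Fz 4.11 T [-2.91 -0.2  -0.09] [-3.1409e+00  4.0000e-04 -2.9328e+00] 0.173
7.15 t22.07 x 0.81 y 3.94 z 93.45 Fy -13.70 Fx -2.02 Fz 4.38 T [-2.94 -0.17 -0.  ] [-3.1405e+00  4.0000e-04 -2.9328e+00] 0.171
7.32 t22.57 x 0.78 y 4.16 z 93.42 Fy -13.25 Fx -2.45 Fz 4.31 T [-2.95 -0.22 -0.02] [-3.1406e+00  4.0000e-04 -2.9328e+00] 0.17
```

View pics/c8.png

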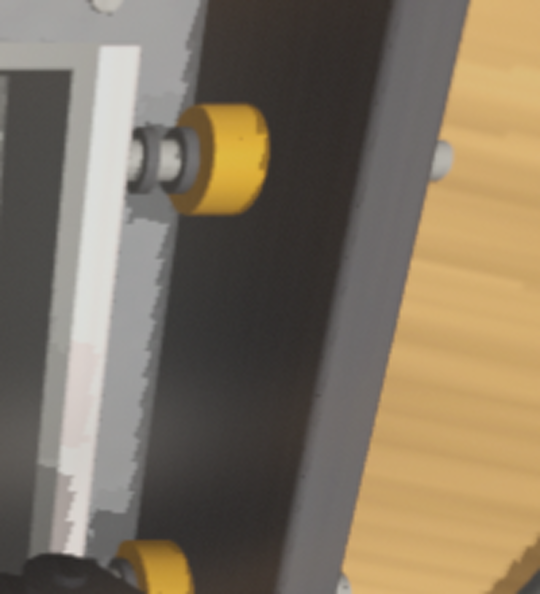

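View pics/c8t.png

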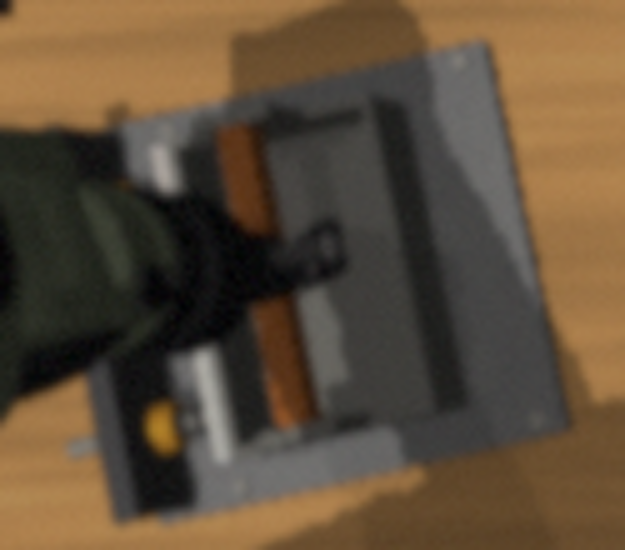

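View pics/scene6.png

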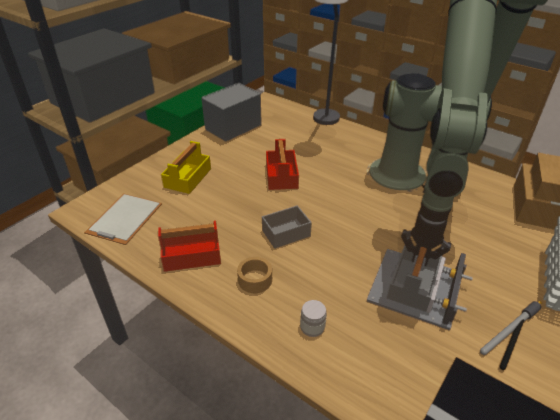

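The caddy is flat on the plate and the rods stick out behind the fence. The plate's top corners in crop c8 are at (98,46) and (140,46), and its lower end in the top crop has shifted from about x=262 to x=234. I'll measure the travel numerically.

```bash
python3 - <<'E'
from h import *
import pickle
t,m=pickle.load(open('w6.pkl','rb'))
c=lambda p:(np.array(p,float)+.5)/2.7-.5+[345,90]
print('plate corner front/back now',injig(onplane(c([(98,46),(140,46)]),68,m)).round(1),'rest back was 55.5, x -82.9')
print('rim corner',injig(onplane(c([(97,43)]),72,m)))
# back edge fit in wrist4 vs wrist6, pairs via strongest gradient
for n,pk,u0,u1 in((4,'w4.pkl',433,412),(6,'w6.pkl',396.5,378)):
    t,m=pickle.load(open(pk,'rb')); g=cv2.imread(f'pics/wrist{n}.png').astype(float).sum(2)
    L=[]
    for v in range(112,128,2):
        row=np.diff(g[v]); u=u0+(u1-u0)*(v-108)/175; w=np.arange(int(u-6),int(u+6)); k=w[np.argmin(row[w])]; L.append((k+.5,v))
    q=injig(onplane(L,68,m)); print(n,np.median(q[:,1]),q[:,1].round(1))
# top view: back edge of plate near its lower end
m,_=cm('top')
for n in('0','6'):
    g=cv2.imread(f'pics/top{n}.png').astype(float).sum(2); g=cv2.resize(g,None,fx=5,fy=5,interpolation=cv2.INTER_CUBIC)
    L=[]
    for V in range(255,262):
        v=V*5; seg=g[v,85*5:112*5]; k=np.argmax(cv2.GaussianBlur(seg[None],(15,1),0)); L.append(((85*5+k+.5)/5-.5,(v+.5)/5-.5))
    q=injig(onplane(L,68,m)); print('top',n,q[:,1].round(1),np.median(q[:,1]))
rep('now')
E
```

```text
plate corner front/back now [[-82.6  61.7]
 [-82.6  70.2]] rest back was 55.5, x -82.9
rim corner [[-82.96710142  60.10531789]]
4 55.615254533137616 [55.7 55.3 55.5 55.6 55.8 55.4 55.6 55.7]
6 70.32272256669384 [70.5 70.1 70.2 70.4 70.5 70.6 70.2 70.3]
top 0 [50.2 50.7 50.8 50.8 50.3 50.3 50.9] 50.727873110255764
top 6 [65.5 65.6 66.1 66.1 66.1 66.2 65.7] 66.08769150193771
now t22.98 x 0.77 y 4.14 z 93.41 Fy -13.15 Fx -1.63 Fz 4.63 T [-2.97 -0.2  -0.04] [-3.1406e+00  3.0000e-04 -2.9328e+00] 0.17
```

Plate travel reads 14.7 mm (wrist), 15.3 mm (top) and about 14.9 mm (touch). The ends are within about 0.5 mm and the push is steady at 13 N. Handing in.

```bash
python3 - <<'E'
from h import *
bot.dwell(.3); rep('final'); print(bot.sign_off())
E
```

```text
final t23.52 x 0.80 y 4.14 z 93.41 Fy -13.10 Fx -2.08 Fz 4.45 T [-2.99 -0.2   0.02] [-3.1406e+00  4.0000e-04 -2.9328e+00] 0.172
the job is handed in; nothing more can be done
None
```

I picked up the grey caddy by its bar, stood it on the jig bed and pressed its long side against the plate. I handed in at about 23.5 s, still gripping and pressing.

**Last checks**
- **Plate travel:** it was pushed back 14.7 mm by the wrist camera, 15.3 mm by the top camera and about 14.9 mm from the contact point found by touch. It never came near the 30 mm stop.
- **Alignment:** the caddy's ends were within about 0.5 mm of the plate's ends. The long side was parallel to the plate within about 0.1°, measured just before contact, and the tool tilt was about 0.06° at the end.
- **Force:** the push was steady at about 13 N, which fits 9.5 N of spring plus bed friction, with about 4.5 N pressing down.
- **Bystanders:** in the final scene picture the bin, tape, tin and look-alikes were in their original places.

**Disagreements**
- The two cameras differed by 2–3 mm in absolute position. I took the sideways alignment from the wrist view, which shows caddy and plate together, and found the contact by touch.
- The arm yields about 3 mm under the load, so I corrected the commanded position until the measured one was right.
- The tool ended about 0.3 mm higher than the height I expected from the grasp. The downward force still shows the caddy bearing on the bed.

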